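# Lock the bayonet cap onto the compost box

## Robot

A 7-joint arm with a two-finger parallel gripper is mounted at the origin on the work surface. World frame = base frame: x ahead of the robot, y to its left, z up, the work surface at z = 0. Lengths are in m, angles in rad, forces in N, time in s.
With the tool pointing down it reaches from about 0.4 to 0.925 m from the base axis. Payload 4.1 kg.
Tool frame: the origin (TCP) lies between the finger pads; the fingertips stand 25 mm ahead of it and the grasp point (between the pads) lies 6 mm ahead of it; y points along the fingers, x is the direction in which the jaws open and shut, and the axes are right-handed (so a half turn about y gives the same grasp; the last joint's range is limited). The gripper opens to 85 mm and grips with 20 to 120 N. Pads are 22 mm wide; open, the fingers measure 114 mm over their backs; the gripper's body (76 mm by 85 mm) begins 54 mm behind the grasp point. The pads swing forward as they close: fully open they stand 13 mm farther back than shut.
Start: joints at [1.208, 0.398, 0.045, 1.537, -0.019, 1.207, -0.051], TCP at [0.17, -0.628, 0.256] pointing down, gripper open.
Joint ranges: [-2.82, 2.82], [-0.49, 2.23], [-1.37, 1.46], [0, 2.46], [-1.36, 4.5], [0.23, 2], [-2.94, 2.94]. Speed limits (rad/s): [2.57, 2.57, 3.14, 3.14, 3.14, 3.14, 3.14].

## Interface

Orientations are given as a unit quaternion [w, x, y, z].
In Python, from station import r, cams, finish_job gives the robot as it stands.
- The arm moves only by the tool servo_tool, never from a script. Its argument "steps" is one flat list of numbers, 7 for each row, row after row: the shift along the tool's x, y, z in cm, then the turn, a rotation vector about the tool's x, y, z in degrees, then the gripper command: -1 is shut, 1 is fully open, values between are in proportion. In form: [tx, ty, tz, ax, ay, az, claw, tx, ty, tz, ax, ay, az, claw, ...]. A call has 1 to 10 rows; each row is the pose to reach, as a shift and turn from the pose commanded when the call began, along the tool's axes at that moment; what a row does not reach only later rows make up. A row lasts 1/12 s, in which the tool goes at most 41.7 mm and 7.16 degrees, less where a joint would pass 70% of its speed; a pose out of reach is approached as far as the arm can. A call with a gripper value outside its range is refused whole. The fingers move at their own pace and stop on an object; the grip force is fixed at half the most. Time passes only in rows, so rows that repeat a pose let the fingers close. It gives the time, the measured TCP pose, the force and the opening at its end, in the units of the state.
- r.get_obs(): the state, without advancing time (a new reading comes with each control period).
- cams.get_image(name): name is "scene" or "top" or "wrist"; returns a dict with "frame" (400x640x3 uint8, red, green, blue), "intrinsics" (3x3 intrinsics, pixels), "k1" (the pictures are not rectified: a ray, as slopes to the right and down, at radius r is drawn at 1 + k1 r^2 times it, then the intrinsics apply), "R" (3x3) and "t" (3): a world point X has camera coordinates R X + t; the wrist camera has in their place "hand_eye" (4x4, takes a point from camera to tool coordinates, whose origin is the TCP and whose axes are the tool frame's). Camera axes: x right, y down, z forward; pixel columns grow to the right and rows downward; lengths in m; the calibration is good to about 2 mm. A picture is of the moment at which its call begins: read the wrist's pose just before it. There is no depth.
- finish_job(): hands the job in, once; it reports no verdict.
The state is a dict: "clock": time; "joint_pos": joint angles; "joint_velocities": joint speeds; "joint_torque": joint torques, N m; "eef_pos": TCP position; "eef_rot": TCP orientation; "wrist_force": force on the tool from outside, world axes, zero at the start; "wrist_torque": the same for the moment, N m; "opening": opening from 0.0 (shut) to 1.0 (fully open).
Only numpy, scipy, OpenCV 4.12 (cv2) and the standard library are available. Lean on these libraries where they do the work, as an engineer would, in place of code of your own. Each camera call takes 0.05 s, during which the arm holds its last target.

## Task

Close the compost box for the science fair: pick up the loose cap by its grip bar, find the two slots of the filler port with the cap's lugs, push it in against the sprung pad, twist it clockwise (seen from above) to the stop and let it spring up into its lock, then let go so that it stays held down. Feel for the slots gently and do not force the cap against the port; leave the pots, the dish and the spatula where they are.

Things in the scene. Friction and masses are not known exactly. Their poses are not given: they have to be found in the camera images.
- cap: Grey plastic bayonet cap, about 90 g, loose, upright on the table. Origin: centre of its underside, z up its axis. Barrel 53 mm in diameter (57 mm head disc at the top), 30 mm high. Two equal lugs stick out on its +x and -x sides, 70 mm tip to tip, 12 mm wide (y), z = 2 to 8 mm. Half a turn gives the same cap.
- cap_bar (a point): Middle of the grip bar on top of the cap, 44 mm above the cap's underside, axes as the cap's. The bar runs along x, in line with the lugs: 50 mm long (x), 14 mm wide (y), 30 mm high (15 mm of it above this point); grip it across y.
- box: White compost box with a white lid, 190 x 210 mm, 112 mm high, fixed; origin: centre of its underside, z up. In the middle of its lid stands a grey round collar, the filler port, 93 mm in outer diameter, rim 135 mm above the table. The box stands left or right, the cap at the other side.
- port_mouth (a point): Centre of the port's mouth, level with the rim; axes are the BOX's. Bore 57 mm. Two opposite slots, 16 mm wide, cut through the rim for the lugs. The collar is fixed but was fitted turned: slots lie along the box's x axis give or take 0.65 rad, not measured: look or feel. Off the slots the lugs rest on the rim (cap underside 2 mm below it); within about 0.06 rad of them they go down.
- pad_rest (a point): Top of the round rubber pad in the bore at rest, on the port's axis, 4 mm below the rim, axes as the box's. The pad is 44 mm in diameter and goes down on a spring: 3 N at rest and 0.5 N more per mm. A cap in the slots that is let go unlocked is pushed back up to about here.
- turn_level (a point): On the port's axis, 18 mm below the rim, axes as the box's: push the cap's underside to about here (the pad gives 10 N; hard bottom 1 mm deeper; above 16 mm below the rim it cannot turn). Then turn clockwise seen from above: after 60 degrees the lugs are under pockets in the lip, and a fixed stop comes about 4 degrees later. Anticlockwise is blocked at the slots.
- lock_level (a point): On the port's axis, 12 mm below the rim, axes as the box's: where the cap's underside is when locked. Let up at the stop, the cap rises 4 mm into the pockets to here, held up in them by the pad with 7 N. A cap let go before the pockets stays 16 mm below the rim.
- pot: Terracotta flower pot with a saucer and a seedling, 112 mm in diameter, 105 mm high (seedling to 150 mm), off to the side. Origin: centre of its underside. Leave alone.
- dish: Glass dish, 90 mm in diameter, 15 mm high, with a heap of soil, beyond the work. Origin: centre of its underside. Leave alone.
- spatula: Small spatula with a green handle and a steel blade, lying flat on the table beyond the work, its length roughly across (along y). Origin: at the middle of its underside. Leave alone.
- empty_pot: Empty terracotta flower pot, 110 mm in diameter, 95 mm high, off to the other side. Origin: centre of its underside. Leave alone.
Mind the look-alikes: they are no part of the job. Several things have the shape of the cap; the one meant has the colours described above.

How it is judged:
By the outcome, as a careful person would: the job done as asked, in the order asked, and still so for the second after the job is handed in, with the robot touching nothing.
It also fails if it takes over 72 s, if anything falls off the work surface, if the arm or the gripper's body presses on something with over 40 N, if the wrist force passes 120 N, or if a joint passes its speed limit or range.

## Working session

There is one attempt and no reset: what is moved stays moved. The work goes in short steps, Python scripts to look and compute and a tool call to move; the robot and the scene stay as the last step left them, time stands still between calls to the robot, and variables do not carry over. Pictures are saved under pics/ and viewed, and the job is handed in when it is done.

Besides the shell and the picture viewer there is one more tool, called after "Call:" as a command line: name --argument value ..., lists and objects as JSON in quotes. servo_tool: Moves the arm, as the interface text tells. Its arguments: {"type":"object","properties":{"steps":{"type":"array","items":{"type":"number"}}},"required":["steps"]}

```bash
ls; mkdir -p pics
python3 - <<'E'
from station import r,cams,finish_job
import cv2
print(r.get_obs())
for n in ["scene","top","wrist"]:
    d=cams.get_image(n); cv2.imwrite(f"pics/{n}0.png",d["frame"][:,:,::-1])
    print(n,{k:v for k,v in d.items() if k!="frame"})
E
```

```text
pics
{'clock': 0.0, 'joint_pos': array([ 1.20801732,  0.39916419,  0.04502217,  1.53790301, -0.01868051,
        1.20687618, -0.05070423]), 'joint_velocities': array([ 1.71674369e-03,  8.81864533e-04, -2.13552882e-04,  1.05856929e-04,
       -3.89051320e-06,  2.36956607e-03,  1.23337163e-03]), 'joint_torque': array([ 3.96144569e-04, -4.75116920e+01,  1.36519086e+00, -2.54216802e+01,
        1.17069308e-02,  9.70111607e-03,  7.33136943e-06]), 'eef_pos': array([ 0.16934602, -0.62694143,  0.25527091]), 'eef_rot': array([ 0.56181046, -0.56106548,  0.43044015, -0.42929688]), 'wrist_force': array([-0.04914676, -0.41291621,  0.48676938]), 'wrist_torque': array([-0.00367189,  0.0171202 , -0.04035681]), 'opening': 0.9979388323225052}
scene {'intrinsics': array([[488.8512681 ,   0.        , 323.83647117],
       [  0.        , 488.8512681 , 201.57836676],
       [  0.        ,   0.        ,   1.        ]]), 'k1': -0.10228605219676373, 'R': array([[-0.43328875,  0.90116856, -0.01249367],
       [ 0.70973241,  0.33263541, -0.62099403],
       [-0.55546446, -0.27793689, -0.78371571]]), 't': array
[... 307 characters left out ...]
0.99530786,  0.01486953, -0.0956094 ],
       [ 0.09523292, -0.0242474 , -0.99515966]]), 't': array([-0.01435204,  0.60632841,  1.32354245])}
wrist {'intrinsics': array([[340.75738153,   0.        , 317.19573861],
       [  0.        , 340.75738153, 196.80418215],
       [  0.        ,   0.        ,   1.        ]]), 'k1': -0.054504834624753924, 'hand_eye': array([[ 9.99999486e-01, -1.01340955e-03,  3.67347907e-05,
         1.81597508e-03],
       [-3.25614024e-04, -2.86576958e-01,  9.58057170e-01,
        -1.15472724e-01],
       [-9.60376944e-04, -9.58056689e-01, -2.86577141e-01,
         7.33850474e-02],
       [ 0.00000000e+00,  0.00000000e+00,  0.00000000e+00,
         1.00000000e+00]])}
```

View pics.

View pics/scene0.png

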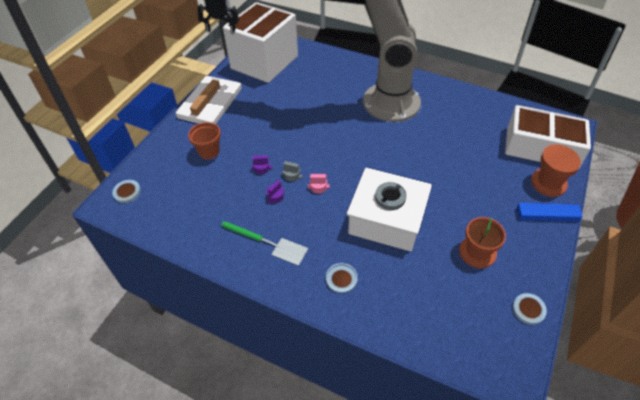

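View pics/top0.png

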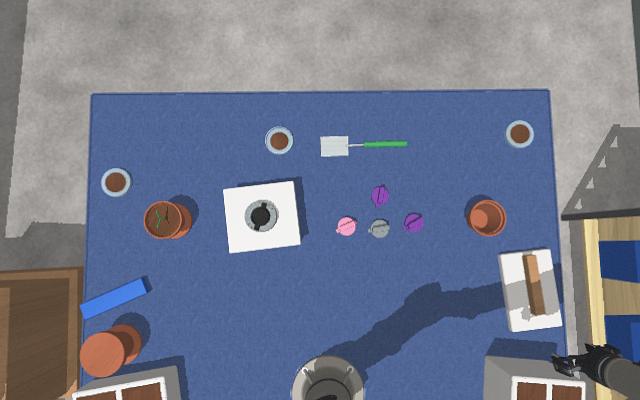

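View pics/wrist0.png

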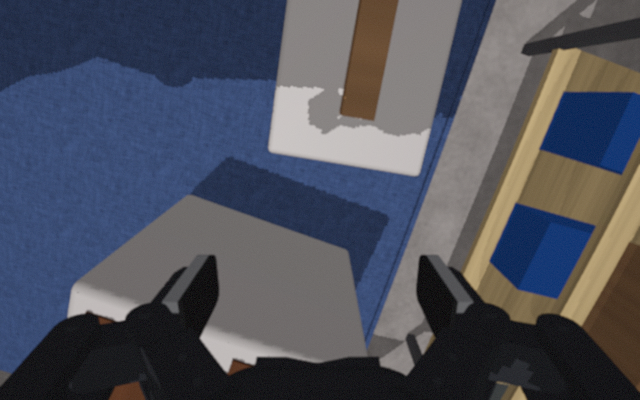

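Four cap-shaped things in the top view: pink (346,226), grey (380,228), purple (380,195) and purple (414,222). Only the grey one fits the "grey plastic" description. I'll enlarge it and the port.

Run:
```python
import cv2,numpy as np
a=cv2.imread("pics/top0.png")
f=lambda im,x,y,w,h,s:cv2.resize(im[y:y+h,x:x+w],None,fx=s,fy=s,interpolation=cv2.INTER_CUBIC)
c1=f(a,325,180,110,70,7); cv2.imwrite("pics/capcrop.png",c1)
c2=f(a,215,172,95,85,7); cv2.imwrite("pics/boxcrop.png",c2)
```

```text
(no output)
```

View pics/capcrop.png

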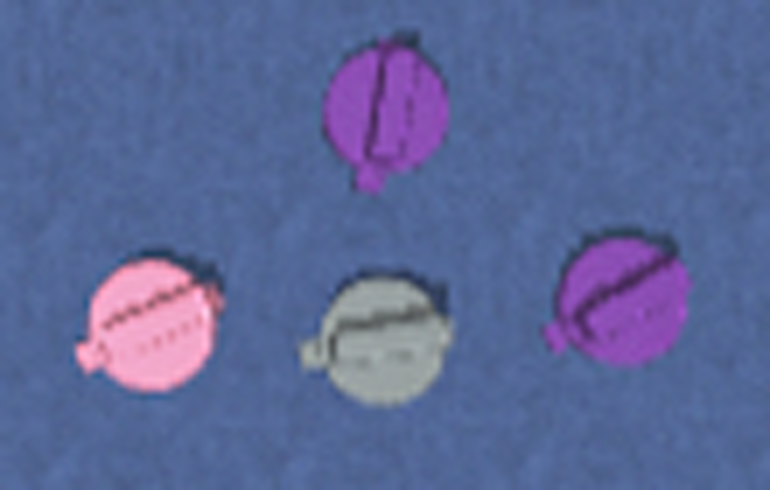

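View pics/boxcrop.png

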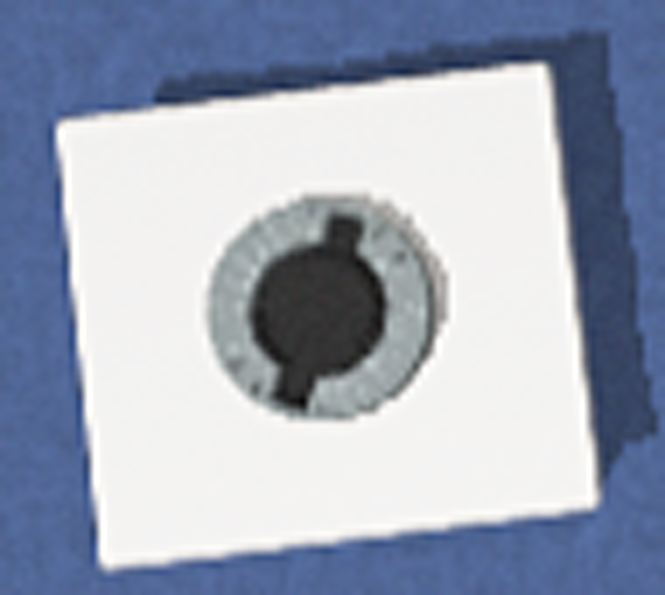

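```bash
cat > h.py <<'E'
import numpy as np,cv2
from station import r,cams
from scipy.spatial.transform import Rotation as Ro
def rq(q): return Ro.from_quat([q[1],q[2],q[3],q[0]])
def und(d,uv):
    return cv2.undistortPoints(np.array([[uv]],float),d["intrinsics"],np.array([d["k1"],0,0,0,0]))[0,0]
def cam(d,obs=None):
    if "R" in d: return d["R"].T,-d["R"].T@d["t"]
    T=d["hand_eye"]; R=rq(obs["eef_rot"]).as_matrix()
    return R@T[:3,:3], R@T[:3,3]+obs["eef_pos"]
def plane(d,uv,z,obs=None):
    Rc,c=cam(d,obs); v=Rc@np.append(und(d,uv),1)
    return c+v*(z-c[2])/v[2]
def proj(d,X,obs=None):
    Rc,c=cam(d,obs); p=Rc.T@(np.asarray(X)-c)
    return cv2.projectPoints(p.reshape(1,1,3),np.zeros(3),np.zeros(3),d["intrinsics"],np.array([d["k1"],0,0,0.]))[0].ravel()
def move(pos,R):
    "shift cm in tool axes, rotvec deg from current measured pose"
    o=r.get_obs(); R0=rq(o["eef_rot"])
    return R0.inv().apply(np.asarray(pos)-o["eef_pos"])*100,(R0.inv()*R).as_rotvec(degrees=True)
def down(phi):
    "tool with y down, x axis at world angle phi"
    x=np.array([np.cos(phi),np.sin(phi),0]);y=np.array([0,0,-1.]);return Ro.from_matrix(np.c_[x,y,np.cross(x,y)])
E
python3 - <<'E'
from h import *
d=cams.get_image("top"); 
c=lambda x,y,ox,oy:((x+.5)/7-.5+ox,(y+.5)/7-.5+oy)
P=lambda x,y,ox,oy,z:plane(d,c(x,y,ox,oy),z)
cap=P(384,340,325,180,.030); l1=P(302,355,325,180,.008); l2=P(452,333,325,180,.008)
print(cap,l1,l2,np.degrees(np.arctan2(*(l1-l2)[1::-1])), (l1+l2)/2)
b1=P(335,323,325,180,.059); b2=P(435,308,325,180,.059);print(b1,b2,np.degrees(np.arctan2(*(b1-b2)[1::-1])))
m=P(323,306,215,172,.135); s1=P(345,218,215,172,.135); s2=P(290,405,215,172,.135)
print(m,s1,s2,(s1+s2)/2,np.degrees(np.arctan2(*(s1-s2)[1::-1])))
B=[P(x,y,215,172,.112) for x,y in [(58,122),(548,63),(600,507),(103,570)]]
print(np.mean(B,0)); print(B)
o=r.get_obs();print(rq(o["eef_rot"]).as_matrix())
E
```

```text
[ 0.50204902 -0.17242161  0.03      ] [ 0.49626387 -0.13775471  0.008     ] [ 0.50512591 -0.20657293  0.008     ] 97.3378586696748 [ 0.50069489 -0.17216382  0.008     ]
[ 0.50931044 -0.14716034  0.059     ] [ 0.51516459 -0.19137958  0.059     ] 97.54147829019671
[0.54281839 0.1840861  0.135     ] [0.5790615  0.17498209 0.135     ] [0.50236192 0.19763364 0.135     ] [0.54071171 0.18630787 0.135     ] -16.45335814756385
[0.54070766 0.18530289 0.112     ]
[array([0.62336985, 0.29841291, 0.112     ]), array([0.64553657, 0.09221386, 0.112     ]), array([0.45813702, 0.07209877, 0.112     ]), array([0.4357872, 0.278486 , 0.112    ])]
[[ 2.60845555e-01 -3.88684017e-04  9.65380467e-01]
 [-9.65379841e-01  1.10274576e-03  2.60845830e-01]
 [-1.16595582e-03 -9.99999316e-01 -8.75813850e-05]]
```

Run:
```python
from h import *
print(move([.501,-.172,.22],down(np.radians(7.4))))
```

```text
(array([-35.28795022,   3.60604253,  43.88445165]), array([-4.38427856e-02, -8.22797362e+01, -5.85118345e-02]))
```

Call:
servo_tool --steps '[-35.3,3.6,43.9,0,-82.3,0,0.2,-35.3,3.6,43.9,0,-82.3,0,0.2,-35.3,3.6,43.9,0,-82.3,0,0.2,-35.3,3.6,43.9,0,-82.3,0,0.2,-35.3,3.6,43.9,0,-82.3,0,0.2,-35.3,3.6,43.9,0,-82.3,0,0.2,-35.3,3.6,43.9,0,-82.3,0,0.2,-35.3,3.6,43.9,0,-82.3,0,0.2,-35.3,3.6,43.9,0,-82.3,0,0.2,-35.3,3.6,43.9,0,-82.3,0,0.2]'

```text
clock: 1.03
eef_pos: [0.415, -0.2897, 0.2298]
eef_rot: [-0.707, 0.707, -0.018, 0.018]
wrist_force: [1.0, -0.5, 1.2]
opening: 0.599
```

Run:
```python
from h import *
print(move([.501,-.172,.22],down(np.radians(7.4))))
```

```text
(array([ 7.98397445,  0.96911129, 12.19652231]), array([ 3.63975359e-02, -1.03248295e+01,  7.31415713e-03]))
```

Call:
servo_tool --steps '[8,1,12.2,0,-10.3,0,0.2,8,1,12.2,0,-10.3,0,0.2,8,1,12.2,0,-10.3,0,0.2,8,1,12.2,0,-10.3,0,0.2,8,1,12.2,0,-10.3,0,0.2,8,1,12.2,0,-10.3,0,0.2,8,1,12.2,0,-10.3,0,0.2]'

```text
clock: 1.62
eef_pos: [0.5005, -0.1753, 0.2195]
eef_rot: [-0.706, 0.706, 0.043, -0.043]
wrist_force: [-0.3, 0.4, 0.1]
opening: 0.592
```

Run:
```python
from h import *
o=r.get_obs();d=cams.get_image("wrist");cv2.imwrite("pics/w1.png",d["frame"][:,:,::-1])
import pickle;pickle.dump((o,d),open("w1.pkl","wb"))
print(o["eef_pos"],o["joint_velocities"].round(3),move([.501,-.172,.22],down(np.radians(7.4))))
print(proj(d,[.501,-.172,.03],o),proj(d,[.501,-.172,.059],o))
```

```text
[ 0.50051772 -0.17526683  0.21945917] [ 0.019 -0.007  0.015  0.003 -0.    -0.    -0.   ] (array([ 0.11939736, -0.04747554,  0.3732795 ]), array([ 0.04447328, -0.50468936, -0.06248772]))
[317.6725013  172.27172075] [317.70211834 179.89178415]
```

View pics/w1.png

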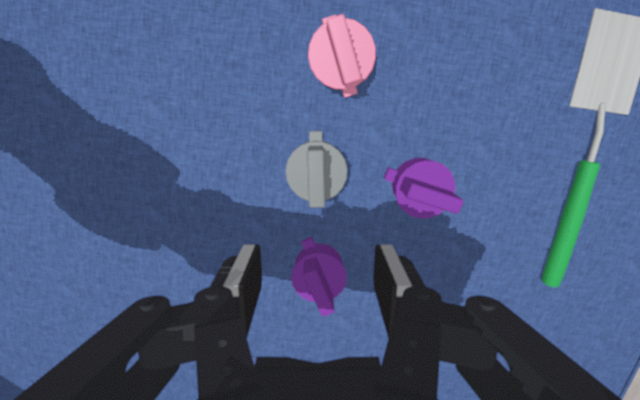

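Run:
```python
import cv2
a=cv2.imread("pics/w1.png")[120:220,270:365]
cv2.imwrite("pics/w1c.png",cv2.resize(a,None,fx=6,fy=6,interpolation=cv2.INTER_CUBIC))
```

```text
(no output)
```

View pics/w1c.png

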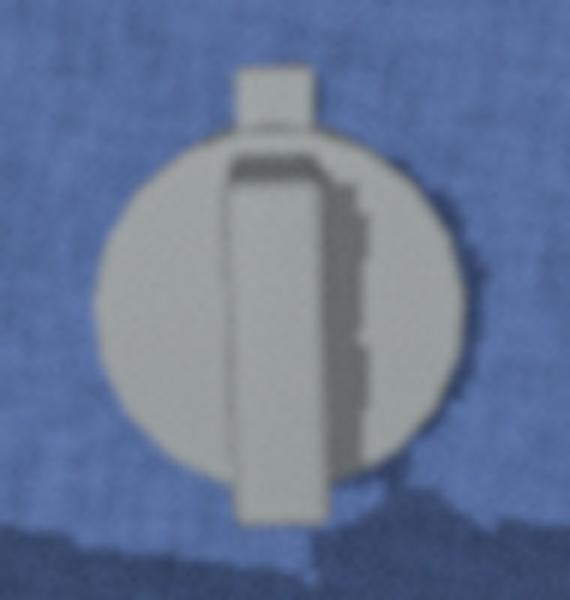

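Run:
```python
from h import *
import pickle;o,d=pickle.load(open("w1.pkl","rb"))
c=lambda x,y:((x+.5)/6-.5+270,(y+.5)/6-.5+120)
P=[plane(d,c(*q),.059,o) for q in [(231,181),(321,181),(329,523),(238,523)]]
print(np.array(P));C=np.mean(P,0)
v=(P[0]+P[1]-P[2]-P[3]);print(C,np.degrees(np.arctan2(v[1],v[0])),np.linalg.norm(v)/2,np.linalg.norm(P[0]-P[1]))
D=[plane(d,c(*q),.03,o) for q in [(95,307),(468,307)]];print(D,(D[0]+D[1])/2)
print(plane(d,c(276,68),.008,o),plane(d,c(236,68),.008,o),plane(d,c(315,68),.008,o))
```

```text
[[ 0.49019318 -0.14791415  0.059     ]
 [ 0.5022929  -0.14644571  0.059     ]
 [ 0.50953525 -0.19470824  0.059     ]
 [ 0.49669282 -0.19626893  0.059     ]]
[ 0.49967854 -0.17133426  0.059     ] 98.09494777449376 0.04879484338842004 0.012188493665295936
[array([ 0.47155849, -0.17413226,  0.03      ]), array([ 0.52796417, -0.16728192,  0.03      ])] [ 0.49976133 -0.17070709  0.03      ]
[ 0.49479627 -0.13728477  0.008     ] [ 0.48851841 -0.138045    0.008     ] [ 0.50091659 -0.1365411   0.008     ]
```

Run:
```python
from h import *
print(r.get_obs()["eef_pos"],move([.4999,-.1714,.0585],down(np.radians(8))))
```

```text
[ 0.50026234 -0.17584957  0.21952946] (array([ 0.03495435, 16.10256405,  0.45866479]), array([ 0.04414603, -1.10468927, -0.06272049]))
```

Call:
servo_tool --steps '[0,4,0.46,0,-1.1,0,0.0,0,8,0.46,0,-1.1,0,0.0,0,12,0.46,0,-1.1,0,0.0,0,13,0.46,0,-1.1,0,0.0,0,13,0.46,0,-1.1,0,0.0,0,13,0.46,0,-1.1,0,0.0,0,13,0.46,0,-1.1,0,0.0]'

```text
clock: 2.25
eef_pos: [0.5025, -0.1707, 0.0921]
eef_rot: [-0.705, 0.706, 0.051, -0.048]
wrist_force: [1.2, 0.1, 0.1]
opening: 0.502
```

Run:
```python
from h import *
o=r.get_obs();d=cams.get_image("wrist");cv2.imwrite("pics/w2.png",d["frame"][:,:,::-1])
import pickle;pickle.dump((o,d),open("w2.pkl","wb"))
print(r.get_obs()["eef_pos"],o["wrist_force"],move([.4999,-.1714,.0585],down(np.radians(8))))
```

```text
[ 0.50262517 -0.17060246  0.09229251] [1.1713567  0.10804878 0.07157104] (array([-0.29577201,  3.37808513, -0.03198954]), array([0.14611676, 0.08832862, 0.25015903]))
```

View pics/w2.png

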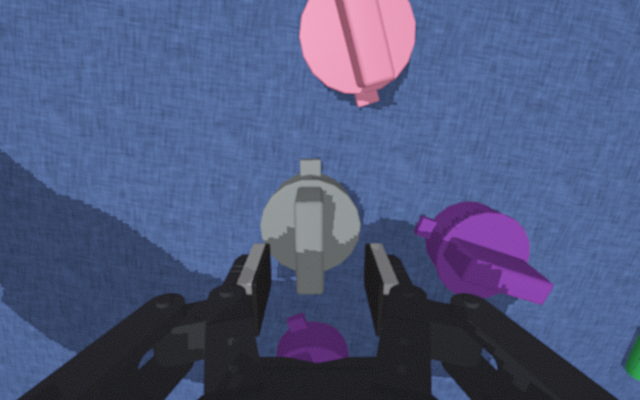

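Call:
servo_tool --steps '[-0.3,1.5,0,0,0,0,0.0,-0.3,3.0,0,0,0,0,0.0,-0.3,3.4,0,0,0,0,0.0,-0.3,3.4,0,0,0,0,0.0,-0.3,3.4,0,0,0,0,0.0]'

```text
clock: 2.72
eef_pos: [0.4987, -0.1704, 0.057]
eef_rot: [-0.705, 0.706, 0.051, -0.049]
wrist_force: [0.7, 1.0, 0.0]
opening: 0.502
```

Run:
```python
from h import *
o=r.get_obs()
print(o["eef_pos"],o["wrist_force"],move([.4999,-.1714,.0585],down(np.radians(8))))
```

```text
[ 0.4987175  -0.17035232  0.0570287 ] [7.49300514e-01 1.00780446e+00 6.15675178e-05] (array([ 0.10252476, -0.14678565, -0.12062073]), array([0.06663034, 0.13669287, 0.11443648]))
```

Call:
servo_tool --steps '[0.1,-0.15,-0.1,0,0,0,0.0,0.1,-0.15,-0.1,0,0,0,-1,0.1,-0.15,-0.1,0,0,0,-1,0.1,-0.15,-0.1,0,0,0,-1,0.1,-0.15,-0.1,0,0,0,-1,0.1,-0.15,-0.1,0,0,0,-1,0.1,-0.15,-0.1,0,0,0,-1,0.1,-0.15,-0.1,0,0,0,-1,0.1,-0.15,-0.1,0,0,0,-1]'

```text
clock: 3.47
eef_pos: [0.4993, -0.1712, 0.058]
eef_rot: [-0.705, 0.706, 0.05, -0.05]
wrist_force: [-0.9, -1.1, 6.1]
opening: 0.153
```

Run:
```python
from h import *
o=r.get_obs();d=cams.get_image("wrist");cv2.imwrite("pics/w3.png",d["frame"][:,:,::-1])
print(o["eef_pos"],o["wrist_force"],o["wrist_torque"],o["opening"]*85)
```

```text
[ 0.49929937 -0.17116492  0.05795921] [-0.92166737 -1.06666416  6.10642946] [-0.02169133  0.19800672  0.03285583] 13.032149277016412
```

View pics/w3.png

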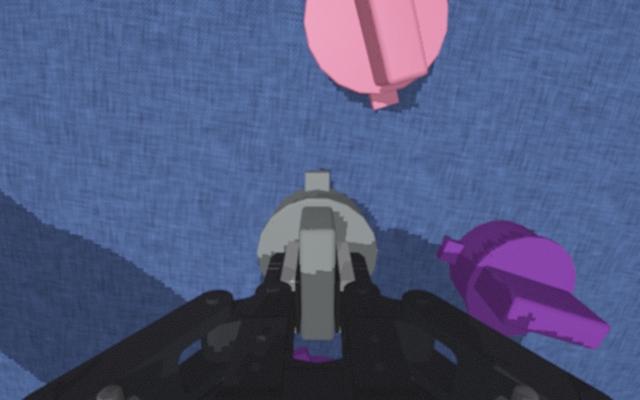

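Run:
```python
from h import *
d=cams.get_image("wrist")
q=down(np.radians(8)).as_quat();o={"eef_rot":q[[3,0,1,2]]}
for y in (.06,.08,.10):
  for z in (.27,.30):
    o["eef_pos"]=np.array([.541,y,z]);print(y,z,proj(d,[.542,.185,.135],o).round())
print(move([.541,.075,.28],down(np.radians(8))))
```

```text
0.06 0.27 [344.  15.]
0.06 0.3 [341.  24.]
0.08 0.27 [339.  46.]
0.08 0.3 [337.  51.]
0.1 0.27 [335.  76.]
0.1 0.3 [333.  78.]
(array([  7.62777619, -22.2168856 ,  23.76045877]), array([0.04713474, 0.12983739, 0.04892299]))
```

Call:
servo_tool --steps '[0,-2,0,0,0,0,-1,0,-5,0,0,0,0,-1,0,-9,0,0,0,0,-1,0,-13,0,0,0,0,-1,0,-17,0,0,0,0,-1,1,-20,3,0,0,0,-1,2,-21.2,6,0,0,0,-1,3,-21.2,10,0,0,0,-1,4,-21.2,14,0,0,0,-1,5,-21.2,17,0,0,0,-1]'

```text
clock: 4.4
eef_pos: [0.5236, 0.0083, 0.2695]
eef_rot: [0.706, -0.705, -0.051, 0.051]
wrist_force: [-0.4, 0.8, -1.9]
opening: 0.154
```

Run:
```python
from h import *
o=r.get_obs()
print(o["eef_pos"],o["wrist_force"],o["opening"]*85,move([.541,.085,.27],down(np.radians(8))))
```

```text
[0.52361912 0.00825643 0.269535  ] [-0.41403658  0.82007643 -1.9106537 ] 13.06047151197957 (array([ 2.82513035, -0.03923543,  7.34411109]), array([-0.04482893,  0.27958257,  0.0308857 ]))
```

Call:
servo_tool --steps '[1.4,0,3.6,0,0,0,-1,2.6,0,7,0,0,0,-1,2.6,0,7,0,0,0,-1,2.6,0,7,0,0,0,-1,2.6,0,7,0,0,0,-1,2.6,0,7,0,0,0,-1]'

```text
clock: 4.9
eef_pos: [0.5398, 0.0756, 0.2686]
eef_rot: [-0.705, 0.706, 0.049, -0.05]
wrist_force: [-0.3, -0.8, -1.4]
opening: 0.152
```

Run:
```python
from h import *
o=r.get_obs();d=cams.get_image("wrist");cv2.imwrite("pics/w4.png",d["frame"][:,:,::-1])
import pickle;pickle.dump((o,d),open("w4.pkl","wb"))
print(o["eef_pos"],o["joint_velocities"].round(3),proj(d,[.542,.185,.135],o))
cv2.imwrite("pics/w4c.png",cv2.resize(d["frame"][0:130,260:420,::-1],None,fx=5,fy=5,interpolation=cv2.INTER_CUBIC)[:600])
```

```text
[0.5398172  0.07555951 0.26864398] [ 0.009 -0.004  0.003 -0.002 -0.004 -0.002 -0.002] [342.11700486  38.9411454 ]
```

View pics/w4.png

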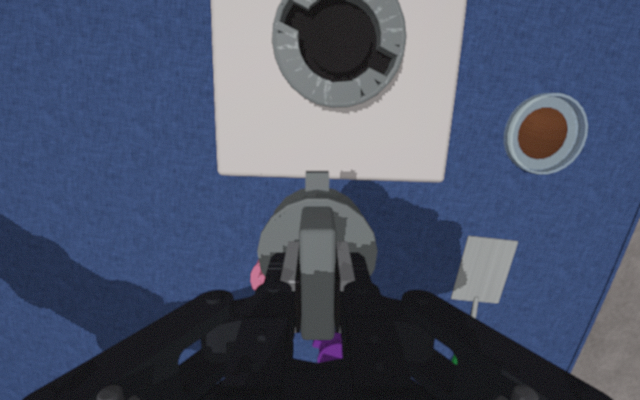

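View pics/w4c.png

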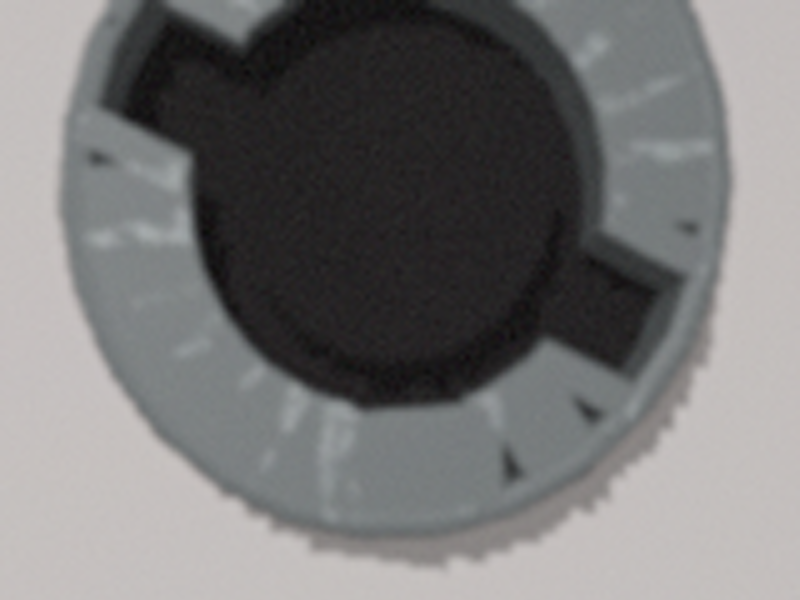

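Run:
```python
from h import *
import pickle;o,d=pickle.load(open("w4.pkl","rb"))
c=lambda x,y:((x+.5)/5-.5+260,(y+.5)/5-.5)
g=lambda *q:np.array([plane(d,c(*p),.135,o)[:2] for p in q])
I=g((240,48),(190,155),(590,235),(545,343));print(I,I.mean(0))
a=lambda v:np.degrees(np.arctan2(v[1],v[0]))
for p,q in [((162,10),(240,48)),((103,110),(190,155)),((590,235),(685,278)),((545,343),(632,380)),((162,10),(685,278)),((103,110),(632,380)),((240,48),(590,235)),((190,155),(545,343))]:
    P=g(p,q);print(a(P[1]-P[0])+180)
print(a((I[2]+I[3]-I[0]-I[1]))%180)
# fit circle to bore edge & outer
for pts in ([(603,170),(590,235),(470,402),(365,408),(240,290),(192,200),(300,10),(520,5)],[(62,200),(730,180),(395,535),(150,420),(100,300),(240,500),(560,480),(650,400),(80,90),(705,60)]):
    G=g(*pts);A=np.c_[2*G,np.ones(len(G))];s=np.linalg.lstsq(A,(G**2).sum(1),rcond=None)[0];R=np.sqrt(s[2]+s[0]**2+s[1]**2);print(s[:2],R,np.linalg.norm(G-s[:2],axis=1)-R)
```

```text
[[0.51640922 0.20016698]
 [0.5114916  0.18605708]
 [0.56670347 0.18365677]
 [0.5630673  0.16894016]] [0.5394179  0.18470525]
163.4420246594653
161.7954102238312
165.77766090490036
166.60118268784996
162.78123968572623
162.4792392383602
161.82642136017446
161.6400513662468
161.73201414233392
[0.5407041  0.18484549] 0.027377348205828603 [-0.00014563 -0.00135082  0.00106973  0.00059909 -0.00217916  0.0011963
 -0.00030588  0.000925  ]
[0.53994847 0.18474831] 0.04459506433462485 [ 8.48985254e-04  5.74235290e-04  2.24033695e-04  2.40891823e-04
 -1.85918445e-03  8.65585627e-04 -5.92009299e-04 -2.67576263e-04
  7.94306954e-05 -1.79704782e-04]
```

Run:
```python
from h import *
o=r.get_obs()
print(o["eef_pos"],o["wrist_force"],move([.5402,.1848,.215],down(np.radians(72.8))))
```

```text
[0.53990721 0.07546268 0.26878338] [ 0.08501303  0.79375504 -1.76142489] (array([ 1.55081773,  5.36604525, 10.82932993]), array([ 2.09133146e-02, -6.48257642e+01, -8.01023982e-02]))
```

Call:
servo_tool --steps '[1.5,0,4,0,-7,0,-1,1.5,0,8,0,-14,0,-1,1.5,2,10.8,0,-21,0,-1,1.5,4,10.8,0,-28,0,-1,1.5,5.3,10.8,0,-35,0,-1,1.5,5.3,10.8,0,-42,0,-1,1.5,5.3,10.8,0,-49,0,-1,1.5,5.3,10.8,0,-56,0,-1,1.5,5.3,10.8,0,-62,0,-1,1.5,5.3,10.8,0,-64.8,0,-1]'

```text
clock: 5.78
eef_pos: [0.54, 0.1845, 0.2159]
eef_rot: [-0.568, 0.569, 0.42, -0.421]
wrist_force: [0.2, 0.1, -0.8]
opening: 0.153
```

Call:
servo_tool --steps '[0,0,0,0,0,0,-1,0,0,0,0,0,0,-1,0,0,0,0,0,0,-1]'

```text
clock: 6.03
eef_pos: [0.5399, 0.1855, 0.2161]
eef_rot: [-0.569, 0.569, 0.419, -0.42]
wrist_force: [0.1, 0.3, -1.0]
opening: 0.156
```

Run:
```python
from h import *
o=r.get_obs()
print(o["eef_pos"],o["wrist_force"],move([.5402,.1848,.200],down(np.radians(72.8))))
for n in ("top","wrist","scene"):
    d=cams.get_image(n);cv2.imwrite(f"pics/{n}5.png",d["frame"][:,:,::-1])
    if n=="top":cv2.imwrite("pics/top5c.png",cv2.resize(d["frame"][172:257,215:310,::-1],None,fx=7,fy=7,interpolation=cv2.INTER_CUBIC))
```

```text
[0.53985391 0.18549909 0.21613916] [ 0.05446726  0.27221357 -0.98797319] (array([-0.05561778,  1.6139595 , -0.0533935 ]), array([ 0.0126868 , -0.01693717, -0.03247899]))
```

View pics/wrist5.png

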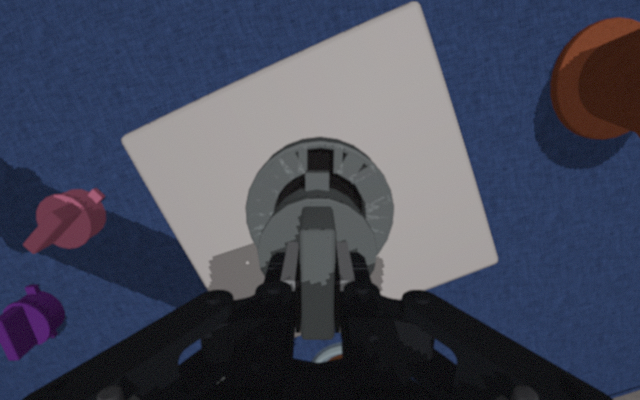

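Run:
```python
import cv2
a=cv2.imread("pics/wrist5.png")[130:240,240:400]
cv2.imwrite("pics/w5c.png",cv2.resize(a,None,fx=5,fy=5,interpolation=cv2.INTER_CUBIC))
```

```text
(no output)
```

View pics/w5c.png

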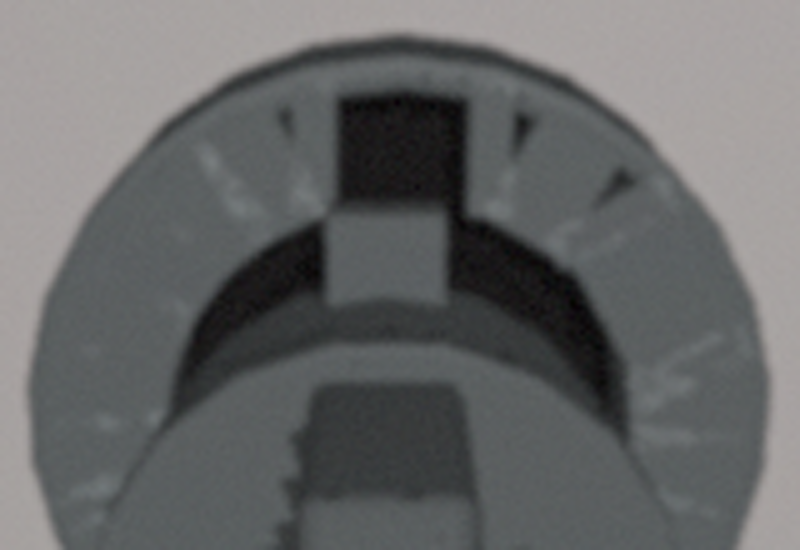

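Run:
```python
from h import *
import pickle
o=r.get_obs();d=cams.get_image("wrist")
c=lambda x,y:((x+.5)/5-.5+240,(y+.5)/5-.5+130)
T=d["hand_eye"]
Rt=rq(o["eef_rot"]).as_matrix()
def g(*q): # tool-frame xz
    return np.array([(Rt.T@(plane(d,c(*p),.135,o)-o["eef_pos"]))[[0,2]] for p in q])
for pts in ([(172,420),(185,350),(215,290),(260,245),(320,215),(470,218),(530,240),(580,280),(612,350),(627,430)],[(30,400),(768,400),(400,60),(100,205),(715,215),(250,90),(560,90),(45,300),(757,310)]):
    G=g(*pts);A=np.c_[2*G,np.ones(len(G))];s=np.linalg.lstsq(A,(G**2).sum(1),rcond=None)[0];R=np.sqrt(s[2]+s[0]**2+s[1]**2);print(s[:2],R,(np.linalg.norm(G-s[:2],axis=1)-R).round(4))
print(g((337,97),(465,97),(337,205),(465,212)))
# lug at z= tcp-.058+.008
zl=o["eef_pos"][2]-.050
L=np.array([(Rt.T@(plane(d,c(*p),zl,o)-o["eef_pos"]))[[0,2]] for p in [(328,210),(447,210)]]);print(L)
zl=o["eef_pos"][2]-.028
L=np.array([(Rt.T@(plane(d,c(*p),zl,o)-o["eef_pos"]))[[0,2]] for p in [(380,345)]]);print(L)
print(o["eef_pos"])
```

```text
[-7.83719840e-05  1.43707333e-03] 0.027834915203339174 [-0.     -0.0002  0.0001  0.0002  0.0001 -0.0006  0.0001  0.0005 -0.0004
  0.0001]
[7.73803587e-05 7.69805590e-04] 0.045475401366038365 [-0.     -0.0004 -0.0003 -0.0001  0.0004 -0.0002  0.0002  0.0003  0.    ]
[[-0.00731294  0.04172013]
 [ 0.007508    0.04170819]
 [-0.00743093  0.02894549]
 [ 0.00766532  0.02808917]]
[[-0.00736999  0.03526261]
 [ 0.00443885  0.03525188]]
[[-0.00212865  0.02798517]]
[0.53967621 0.18621373 0.21622061]
```

Call:
servo_tool --steps '[0.16,0.6,0.09,0,0,0,-1,0.16,1.2,0.09,0,0,0,-1,0.16,1.8,0.09,0,0,0,-1,0.16,1.8,0.09,0,0,0,-1,0.16,1.8,0.09,0,0,0,-1]'

```text
clock: 6.65
eef_pos: [0.5388, 0.188, 0.1973]
eef_rot: [0.569, -0.568, -0.42, 0.421]
wrist_force: [0.4, 1.1, -0.2]
opening: 0.155
```

Run:
```python
from h import *
import pickle
o=r.get_obs();d=cams.get_image("wrist");print(o["eef_pos"],o["wrist_force"])
pickle.dump((o,d),open("w6.pkl","wb"))
cv2.imwrite("pics/w6c.png",cv2.resize(d["frame"][130:240,240:400,::-1],None,fx=5,fy=5,interpolation=cv2.INTER_CUBIC))
```

```text
[0.53878409 0.18801695 0.19734636] [ 0.39887006  1.07003533 -0.18578219]
```

View pics/w6c.png

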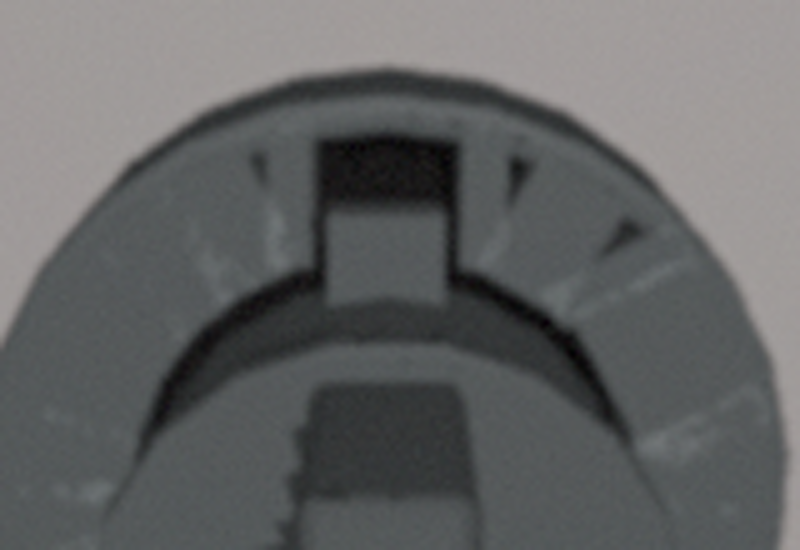

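Run:
```python
from h import *
import pickle
o,d=pickle.load(open("w6.pkl","rb"))
c=lambda x,y:((x+.5)/5-.5+240,(y+.5)/5-.5+130)
Rt=rq(o["eef_rot"]).as_matrix()
def g(*q): return np.array([(Rt.T@(plane(d,c(*p),.135,o)-o["eef_pos"]))[[0,2]] for p in q])
for pts in ([(140,445),(165,380),(215,320),(260,290),(312,270),(465,272),(530,298),(575,330),(610,395),(630,440)],[(2,340),(785,450),(400,95),(60,250),(715,250),(200,140),(580,140),(772,360)]):
    G=g(*pts);A=np.c_[2*G,np.ones(len(G))];s=np.linalg.lstsq(A,(G**2).sum(1),rcond=None)[0];R=np.sqrt(s[2]+s[0]**2+s[1]**2);print(s[:2],R,(np.linalg.norm(G-s[:2],axis=1)-R).round(4))
print(g((318,140),(458,140)))
```

```text
[-0.0016657  -0.00085603] 0.028119842711118493 [ 0.0001  0.0001  0.     -0.0001 -0.0002 -0.0002  0.0002  0.0006 -0.0004
 -0.    ]
[-0.00181815 -0.00053858] 0.045393936053182246 [ 0.0004 -0.0004 -0.     -0.0002  0.0003 -0.0004  0.0001  0.0001]
[[-0.00879223  0.0400572 ]
 [ 0.00597069  0.04004537]]
```

Call:
servo_tool --steps '[0,0.2,-0.06,0,0,0,-1,0,0.4,-0.06,0,0,0,-1,0,0.5,-0.06,0,0,0,-1,0,0.6,-0.06,0,0,0,-1,0,0.7,-0.06,0,0,0,-1,0,0.7,-0.06,0,0,0,-1]'

```text
clock: 7.2
eef_pos: [0.5397, 0.188, 0.191]
eef_rot: [-0.569, 0.569, 0.42, -0.42]
wrist_force: [-0.3, -0.6, -0.8]
opening: 0.153
```

Call:
servo_tool --steps '[0,0.1,0,0,0,0,-1,0,0.2,0,0,0,0,-1,0,0.2,0,0,0,0,-1]'

```text
clock: 7.45
eef_pos: [0.5398, 0.188, 0.1891]
eef_rot: [-0.569, 0.569, 0.42, -0.42]
wrist_force: [-0.2, -0.1, -1.1]
opening: 0.154
```

Call:
servo_tool --steps '[0,0.1,0,0,0,0,-1,0,0.2,0,0,0,0,-1,0,0.3,0,0,0,0,-1,0,0.3,0,0,0,0,-1]'

```text
clock: 7.78
eef_pos: [0.5399, 0.1881, 0.1864]
eef_rot: [-0.569, 0.569, 0.42, -0.42]
wrist_force: [-0.8, -1.1, 3.1]
opening: 0.154
```

Call:
servo_tool --steps '[0,0.1,0,0,0,0,-1,0,0.2,0,0,0,0,-1,0,0.3,0,0,0,0,-1,0,0.3,0,0,0,0,-1]'

```text
clock: 8.12
eef_pos: [0.5399, 0.1881, 0.1832]
eef_rot: [-0.569, 0.569, 0.42, -0.42]
wrist_force: [-1.3, -1.3, 4.0]
opening: 0.153
```

Call:
servo_tool --steps '[0,0.15,0,0,0,0,-1,0,0.3,0,0,0,0,-1,0,0.45,0,0,0,0,-1,0,0.6,0,0,0,0,-1,0,0.75,0,0,0,0,-1,0,0.75,0,0,0,0,-1,0,0.75,0,0,0,0,-1]'

```text
clock: 8.7
eef_pos: [0.5399, 0.1881, 0.1764]
eef_rot: [-0.568, 0.569, 0.42, -0.42]
wrist_force: [-2.9, -0.8, 6.5]
opening: 0.147
```

Run:
```python
from h import *
o=r.get_obs();print(o["eef_pos"],o["wrist_force"],o["wrist_torque"])
```

```text
[0.53992709 0.18810886 0.17635452] [-2.86769777 -0.80362731  6.49266992] [-0.34232764  0.58767822  0.01070471]
```

Call:
servo_tool --steps '[0,0.1,0,0,0,0,-1,0,0.15,0,0,0,0,-1,0,0.15,0,0,0,0,-1,0,0.15,0,0,0,0,-1]'

```text
clock: 9.03
eef_pos: [0.5399, 0.1881, 0.175]
eef_rot: [-0.568, 0.569, 0.42, -0.42]
wrist_force: [-2.9, -2.0, 9.1]
opening: 0.149
```

Run:
```python
from h import *
o=r.get_obs();print(o["eef_pos"],o["wrist_force"],o["wrist_torque"])
d=cams.get_image("wrist")
cv2.imwrite("pics/w7c.png",cv2.resize(d["frame"][130:350,230:410,::-1],None,fx=2.7,fy=2.7,interpolation=cv2.INTER_CUBIC))
d=cams.get_image("scene")
cv2.imwrite("pics/s7c.png",cv2.resize(d["frame"][140:250,330:450,::-1],None,fx=5,fy=5,interpolation=cv2.INTER_CUBIC))
```

```text
[0.5399335  0.18814057 0.17503191] [-2.93891874 -2.02128718  9.12492899] [-0.36445128  0.60087289  0.02545419]
```

View pics/w7c.png

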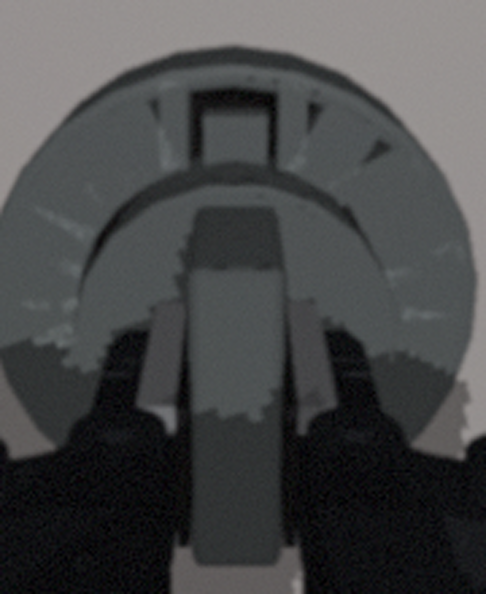

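View pics/s7c.png

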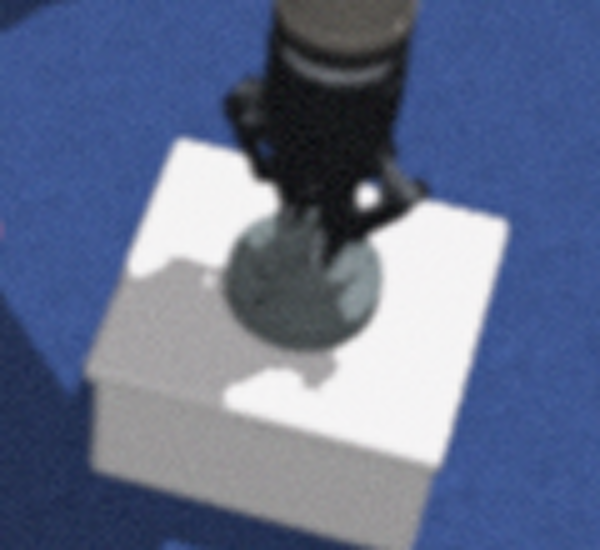

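Call:
servo_tool --steps '[0,0,0,0,3,0,-1,0,0,0,0,6,0,-1,0,0,0,0,9,0,-1,0,0,0,0,12,0,-1,0,0,0,0,12,0,-1,0,0,0,0,12,0,-1]'

```text
clock: 9.63
eef_pos: [0.5408, 0.1887, 0.1755]
eef_rot: [-0.609, 0.61, 0.359, -0.357]
wrist_force: [-1.0, -1.3, 7.5]
opening: 0.152
```

```bash
cat > st.py <<'E'
from h import *
o=r.get_obs();R=rq(o["eef_rot"]).as_matrix();print(o["clock"],o["eef_pos"].round(4),o["wrist_force"].round(1),o["wrist_torque"].round(3),"ang",np.degrees(np.arctan2(R[1,0],R[0,0])).round(2),"tilt",R[:,1].round(4),o["opening"]*85, o["joint_pos"].round(2))
E
python3 st.py
```

```text
9.6333 [0.5408 0.1887 0.1755] [-1.  -1.3  7.5] [-0.166  0.266 -0.108] ang 60.91 tilt [ 2.7e-03  8.0e-04 -1.0e+00] 12.9463031663377 [ 0.23  0.44 -0.82  1.8   0.36  1.06  0.34]
```

Call:
servo_tool --steps '[0,0.05,0,0,5,0,-1,0,0.05,0,0,10,0,-1,0,0.05,0,0,15,0,-1,0,0.05,0,0,20,0,-1,0,0.05,0,0,25,0,-1,0,0.05,0,0,30,0,-1,0,0.05,0,0,35,0,-1,0,0.05,0,0,40,0,-1,0,0.05,0,0,44,0,-1,0,0.05,0,0,44,0,-1]'

```text
clock: 10.47
eef_pos: [0.5404, 0.1886, 0.175]
eef_rot: [-0.699, 0.7, 0.104, -0.103]
wrist_force: [-1.8, -0.8, 8.8]
opening: 0.153
```

```bash
python3 st.py
```

```text
10.4667 [0.5404 0.1886 0.175 ] [-1.8 -0.8  8.8] [-0.244  0.427 -0.073] ang 16.81 tilt [ 2.1e-03  1.0e-04 -1.0e+00] 12.976238342444425 [ 0.11  0.4  -0.65  1.8   0.28  1.03 -0.36]
```

Call:
servo_tool --steps '[0,0,0,0,2,0,-1,0,0,0,0,4,0,-1,0,0,0,0,6,0,-1,0,0,0,0,6,0,-1,0,0,0,0,6,0,-1]'

```text
clock: 10.88
eef_pos: [0.5398, 0.1887, 0.1748]
eef_rot: [-0.704, 0.704, 0.068, -0.067]
wrist_force: [-2.5, -1.7, 9.9]
opening: 0.156
```

```bash
python3 st.py
```

```text
10.8833 [0.5398 0.1887 0.1748] [-2.5 -1.7  9.9] [-0.183  0.672  0.095] ang 10.98 tilt [ 7.e-04 -1.e-04 -1.e+00] 13.246389362483708 [ 0.09  0.39 -0.63  1.81  0.27  1.03 -0.45]
```

Call:
servo_tool --steps '[0,0,0,0,1,0,-1,0,0,0,0,2,0,-1,0,0,0,0,2,0,-1,0,0,0,0,2,0,-1]'

```text
clock: 11.22
eef_pos: [0.5393, 0.1887, 0.1748]
eef_rot: [-0.705, 0.705, 0.056, -0.056]
wrist_force: [-4.7, -1.2, 9.9]
opening: 0.15
```

```bash
python3 st.py
```

```text
11.2167 [0.5393 0.1887 0.1748] [-4.7 -1.2  9.9] [-0.324  0.962  0.285] ang 9.04 tilt [-4.e-04 -6.e-04 -1.e+00] 12.732447417394566 [ 0.09  0.39 -0.63  1.81  0.26  1.03 -0.48]
```

Call:
servo_tool --steps '[0,0,0,0,1,0,-1,0,0,0,0,2,0,-1,0,0,0,0,2,0,-1,0,0,0,0,2,0,-1]'

```text
clock: 11.55
eef_pos: [0.5391, 0.1887, 0.1748]
eef_rot: [-0.705, 0.706, 0.045, -0.045]
wrist_force: [-4.5, -1.9, 10.5]
opening: 0.154
```

```bash
python3 st.py;python3 - <<'E'
from h import *
d=cams.get_image("wrist")
cv2.imwrite("pics/w8c.png",cv2.resize(d["frame"][130:350,230:410,::-1],None,fx=2.7,fy=2.7,interpolation=cv2.INTER_CUBIC))
E
```

```text
11.55 [0.5391 0.1887 0.1748] [-4.5 -1.9 10.5] [-0.366  1.07   1.073] ang 7.24 tilt [-2.0e-04 -1.6e-03 -1.0e+00] 13.090554777111464 [ 0.08  0.39 -0.62  1.81  0.26  1.03 -0.51]
```

View pics/w8c.png

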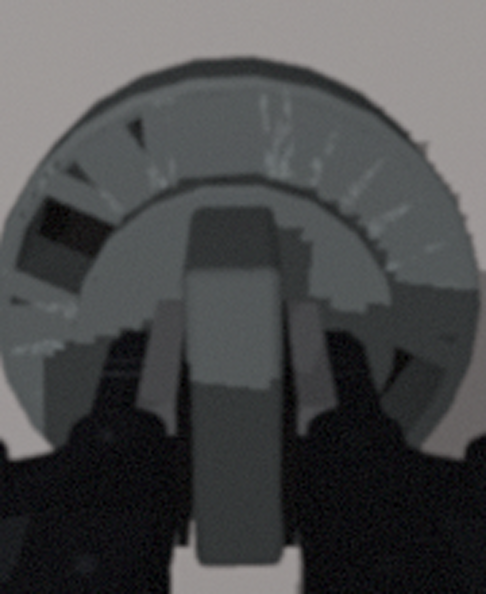

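Call:
servo_tool --steps '[0,-0.1,0,0,0,0,-1,0,-0.2,0,0,0,0,-1,0,-0.3,0,0,0,0,-1,0,-0.4,0,0,0,0,-1,0,-0.5,0,0,0,0,-1,0,-0.5,0,0,0,0,-1,0,-0.5,0,0,0,0,-1]'

```text
clock: 12.18
eef_pos: [0.539, 0.1885, 0.1777]
eef_rot: [0.706, -0.706, -0.042, 0.044]
wrist_force: [0.2, 4.5, -11.7]
opening: 0.151
```

```bash
python3 st.py
```

```text
12.1833 [0.539  0.1885 0.1777] [  0.2   4.5 -11.7] [ 0.792 -0.088  1.087] ang 6.99 tilt [-2.e-03  4.e-04 -1.e+00] 12.826683576801342 [ 0.08  0.39 -0.62  1.8   0.26  1.04 -0.51]
```

Call:
servo_tool --steps '[0,0.1,0,0,0,0,-1,0,0.3,0,0,0,0,-1,0,0.3,0,0,-1,0,-1,0,0.3,0,0,-1.7,0,-1,0,0.3,0,0,-1.7,0,-1]'

```text
clock: 12.6
eef_pos: [0.5392, 0.1885, 0.1775]
eef_rot: [0.705, -0.705, -0.052, 0.053]
wrist_force: [-6.6, 1.7, 3.0]
opening: 0.152
```

```bash
python3 st.py
```

```text
12.6 [0.5392 0.1885 0.1775] [-6.6  1.7  3. ] [0.401 1.301 0.365] ang 8.48 tilt [-1.3e-03  2.0e-04 -1.0e+00] 12.913746800570104 [ 0.09  0.39 -0.63  1.8   0.26  1.04 -0.49]
```

Call:
servo_tool --steps '[-0.05,0,0,0,0,0,-1,-0.08,0,0,0,0,0,-1,-0.08,0,0,0,0,0,-1]'

```text
clock: 12.85
eef_pos: [0.5391, 0.1885, 0.1774]
eef_rot: [0.705, -0.705, -0.053, 0.052]
wrist_force: [-5.4, 1.2, 4.9]
opening: 0.149
```

```bash
python3 st.py
```

```text
12.85 [0.5391 0.1885 0.1774] [-5.4  1.2  4.9] [0.497 1.212 0.386] ang 8.51 tilt [ 5.e-04  6.e-04 -1.e+00] 12.646365117562015 [ 0.09  0.39 -0.63  1.8   0.26  1.03 -0.49]
```

Call:
servo_tool --steps '[0,-0.1,0,0,0,0,-1,0,-0.2,0,0,0,0,-1,0,-0.2,0,0,0,0,-1]'

```text
clock: 13.1
eef_pos: [0.5391, 0.1884, 0.1786]
eef_rot: [0.705, -0.705, -0.053, 0.053]
wrist_force: [-4.3, 1.7, 3.3]
opening: 0.149
```

```bash
python3 st.py
```

```text
13.1 [0.5391 0.1884 0.1786] [-4.3  1.7  3.3] [0.575 1.048 0.283] ang 8.58 tilt [ 4.e-04  7.e-04 -1.e+00] 12.69944721067119 [ 0.09  0.38 -0.63  1.8   0.26  1.04 -0.49]
```

Call:
servo_tool --steps '[-0.04,-0.1,0,0,0,0,-1,-0.04,-0.2,0,0,0,0,-1,-0.04,-0.2,0,0,0,0,-1]'

```text
clock: 13.35
eef_pos: [0.539, 0.1883, 0.1803]
eef_rot: [0.705, -0.705, -0.054, 0.053]
wrist_force: [-2.5, 3.6, 3.3]
opening: 0.154
```

```bash
python3 st.py
```

```text
13.35 [0.539  0.1883 0.1803] [-2.5  3.6  3.3] [0.743 0.717 0.312] ang 8.62 tilt [ 1.1e-03  8.0e-04 -1.0e+00] 13.1078417194394 [ 0.09  0.38 -0.63  1.8   0.26  1.04 -0.48]
```

Call:
servo_tool --steps '[0,-0.1,0,0,0,0,-1,0,-0.1,0,0,0,0,-1,0,-0.1,0,0,0,0,-1]'

```text
clock: 13.6
eef_pos: [0.539, 0.1883, 0.1809]
eef_rot: [0.705, -0.705, -0.054, 0.053]
wrist_force: [-1.4, 4.3, 1.1]
opening: 0.148
```

```bash
python3 st.py
python3 - <<'E'
from h import *
d=cams.get_image("wrist")
cv2.imwrite("pics/w9c.png",cv2.resize(d["frame"][130:350,230:410,::-1],None,fx=2.7,fy=2.7,interpolation=cv2.INTER_CUBIC))
E
```

```text
13.6 [0.539  0.1883 0.1809] [-1.4  4.3  1.1] [0.908 0.373 0.279] ang 8.64 tilt [ 1.e-03  7.e-04 -1.e+00] 12.567949393540209 [ 0.09  0.38 -0.63  1.8   0.26  1.04 -0.48]
```

View pics/w9c.png

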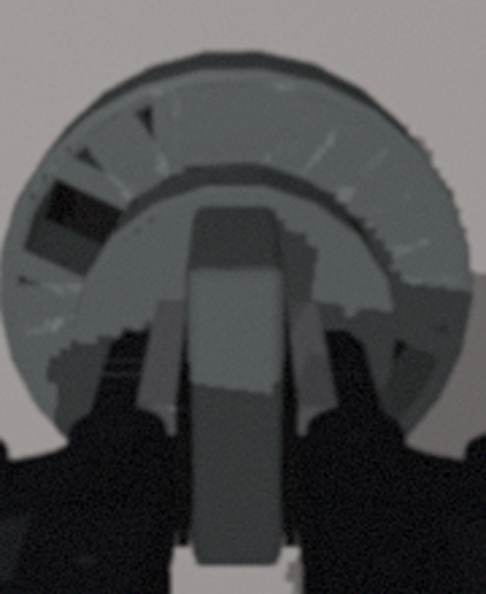

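Call:
servo_tool --steps '[0,-0.1,0,0,0,0,-1,0,-0.1,0,0,0,0,-1,0,-0.1,0,0,0,0,-1]'

```text
clock: 13.9
eef_pos: [0.539, 0.1883, 0.181]
eef_rot: [0.705, -0.705, -0.054, 0.053]
wrist_force: [-1.2, 5.9, -4.2]
opening: 0.151
```

```bash
python3 st.py
```

```text
13.9 [0.539  0.1883 0.181 ] [-1.2  5.9 -4.2] [ 1.161 -0.06   0.233] ang 8.65 tilt [ 9.0e-04  1.2e-03 -1.0e+00] 12.797634000834165 [ 0.09  0.38 -0.63  1.8   0.26  1.04 -0.48]
```

Call:
servo_tool --steps '[0,0.08,0.04,0,0,0,-1,0,0.08,0.06,0,0,0,-1,0,0.08,0.06,0,0,0,-0.5,0,0.08,0.06,0,0,0,0,0,0.08,0.06,0,0,0,0,0,0.08,0.06,0,0,0,0,0,0.08,0.06,0,0,0,0,0,0.08,0.06,0,0,0,0]'

```text
clock: 14.57
eef_pos: [0.5387, 0.188, 0.1809]
eef_rot: [-0.705, 0.705, 0.053, -0.053]
wrist_force: [-1.0, 0.5, 0.3]
opening: 0.497
```

```bash
python3 st.py
```

```text
14.5667 [0.5387 0.188  0.1809] [-1.   0.5  0.3] [0.018 0.005 0.014] ang 8.6 tilt [ 1.e-04 -6.e-04 -1.e+00] 42.205700072913956 [ 0.09  0.38 -0.63  1.8   0.26  1.04 -0.48]
```

Call:
servo_tool --steps '[0,-1,0,0,0,0,0,0,-3,0,0,0,0,0,0,-6,0,0,0,0,0,0,-10,0,0,0,0,0,0,-10,-3,0,0,0,0,0,-10,-6,0,0,0,0,0,-10,-7,0,0,0,0,0,-10,-7,0,0,0,0]'

```text
clock: 15.23
eef_pos: [0.5499, 0.1151, 0.2813]
eef_rot: [-0.704, 0.706, 0.051, -0.051]
wrist_force: [0.7, -0.3, -1.4]
opening: 0.5
```

```bash
python3 st.py
python3 - <<'E'
from h import *
o=r.get_obs();print(proj(cams.get_image("wrist"),[.5395,.1855,.15],o))
for n in ("wrist","top","scene"):
    d=cams.get_image(n);cv2.imwrite(f"pics/{n}9.png",d["frame"][:,:,::-1])
E
```

```text
15.2333 [0.5499 0.1151 0.2813] [ 0.7 -0.3 -1.4] [0.031 0.094 0.051] ang 8.26 tilt [ 6.0e-04 -2.3e-03 -1.0e+00] 42.518345595300794 [ 0.23  0.27 -0.62  1.7   0.16  1.22 -0.29]
[315.92538958  94.85356513]
```

View pics/wrist9.png

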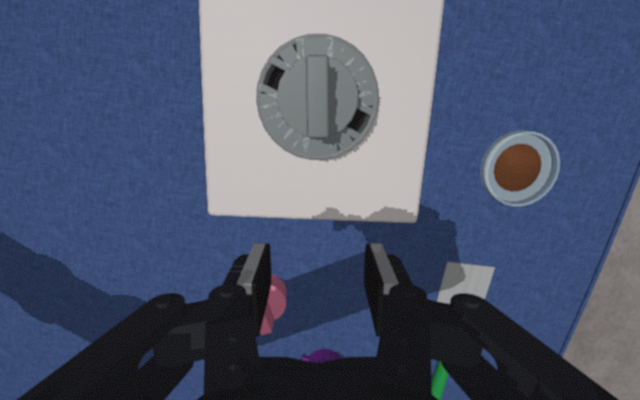

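View pics/scene9.png

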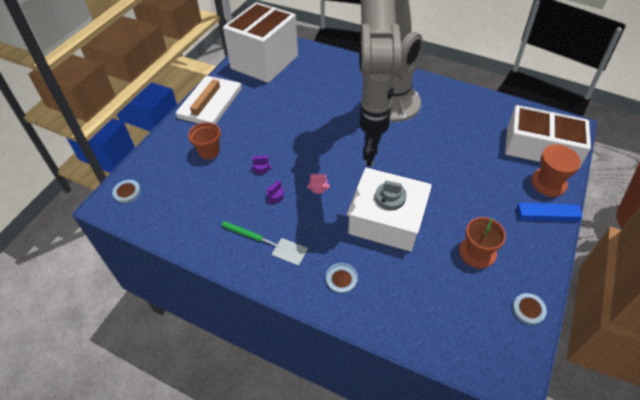

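Run:
```python
import cv2
a=cv2.imread("pics/wrist9.png")[25:165,250:390]
cv2.imwrite("pics/w9d.png",cv2.resize(a,None,fx=4.25,fy=4.25,interpolation=cv2.INTER_CUBIC))
```

```text
(no output)
```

View pics/w9d.png

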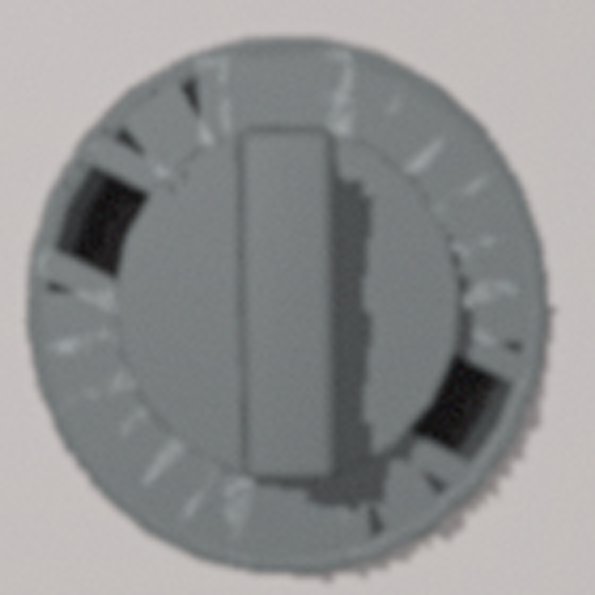

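Run:
```python
from h import *
o=r.get_obs();d=cams.get_image("wrist")
a=np.radians(98.3);u=np.array([np.cos(a),np.sin(a),0])*.025
for z in (.178,.182,.190):
    p=[proj(d,np.array([.5393,.1875,z])+s*u,o) for s in(1,-1)];print(z,p,np.linalg.norm(p[0]-p[1]))
for z in (.178,.182,.19):
  c=lambda x,y:((x+.5)/4.25-.5+250,(y+.5)/4.25-.5+25)
  P,Q=plane(d,c(286,130),z,o),plane(d,c(290,473),z,o);v=P-Q;print((P+Q)/2,np.degrees(np.arctan2(v[1],v[0])),np.linalg.norm(v))
A,B=plane(d,c(102,220),.135,o),plane(d,c(462,405),.135,o);v=A-B;print(np.degrees(np.arctan2(v[1],v[0])),(A+B)/2)
```

```text
0.178 [array([318.2144227 ,  60.14042549]), array([317.56664957, 142.99618088])] 82.85828751528312
0.182 [array([318.23753393,  59.46689913]), array([317.57674242, 143.85168571])] 84.38737376805656
0.19 [array([318.28650898,  58.03979533]), array([317.59805502, 145.65841156])] 87.62132092235362
[0.53844636 0.19107069 0.178     ] 99.42976684987168 0.048305968849811476
[0.53844001 0.19108286 0.182     ] 99.42976684987165 0.04742182144750829
[0.53842732 0.19110721 0.19      ] 99.42976684987173 0.04565352664290205
162.23999286402085 [0.53814835 0.18962665 0.135     ]
```

Run:
```python
from station import finish_job
print(finish_job())
```

```text
the job is handed in; nothing more can be done
None
```

The compost box is closed: the grey cap is locked in the filler port and released, and the job was handed in at about 15 s.

**What I did**
- I gripped the grey cap by its bar and lined its lugs up with the slots using the wrist camera. I then lowered it in 1–3 mm steps with at most about 10 N of vertical force.
- I turned it clockwise about 65° until the wrist torque rose to about 1 N m, which was the stop.

**One problem on the way up:** the first let-up jammed after about 3 mm with 12 N of upward pull, because I was still twisting against the stop. I eased off the pull, turned back about 1.5° and shifted sideways slightly. It then rose freely to 6 mm above the turning level, which is where the lock should be.

**Last checks**
- **Pull test:** before release, a 4 N upward pull did not move the cap any further.
- **Final pictures:** the cap sits in the port about 64° from the slots, and nothing else I could see had moved. The gripper was clear.
- **Height from pictures:** this was inconclusive. The bar's length in pixels suggested the cap was several mm lower, while comparing it with the collar suggested the locked height or slightly above. I relied on the forces and the measured rise instead.

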